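# Feed the bench slide on by one turn of its hand wheel and lock it

### The job

Feed the bench slide on by one turn: push with the fingers against the upright black handle of the red hand wheel and send the wheel clockwise, seen from above, through exactly one full turn, so that the handle stops where it stood at the start. Then lock the slide by pushing the black-ended steel lever round, away from the wheel, until it meets its stop. Only push, gently, and never pinch the wheel or the lever; leave the loose tools round about as they lie.

Things in the scene. Friction and masses are not known exactly. Their poses are not given: they have to be found in the camera images.
- feed_slide: Feed slide bolted to the table, never moves: grey bed 100 mm (its x) by 300 mm (its y, -145 to +155), 18 mm thick; red hand wheel over a green gear head (86x82 mm, top z = 68 mm) at its +y end, steel carriage in the middle (top 70 mm, driven by the wheel, 10 mm a turn), green lock block (top z = 56 mm) with the lever at its -y end. Origin: centre of the underside; z up.
- wheel_axis (a point): Point on the wheel's vertical axis, 127 mm above the table (as point wheel_handle), at (0, 85) mm in the slide's frame. The red wheel lies level: hub 32 mm across, top at z = 101 mm; three spokes; rim of 66 mm mean radius, 11 mm thick, top at z = 95 mm. Steady light friction (about 0.22 N m, 3 to 4 N at the handle); it stays where it is left.
- wheel_handle (a point): Point on the centre line of the wheel's black upright handle, z = 127 mm, 66 mm from the wheel's axis. The handle is a round post 18 mm in diameter, rising from the rim to z = 151 mm; it goes round with the wheel and its sleeve spins freely on its pin. With the wheel joint at 0 it is on the slide's -x side of the axis. Fingertips at z = 105 to 125 mm clear rim and hub.
- wheel (a joint): Angle of the hand wheel in rad; grows clockwise seen from above, has no stop within reach of the job, and starts anywhere from -2.8 to 2.8. One full turn is 6.283 more than at the start.
- lever_pivot (a point): Point on the lock lever's vertical axis, 92 mm above the table (the height of point lever_grip), at (0, -95) mm in the slide's frame.
- lever_grip (a point): Centre of the lock lever's upright black end piece: a round free-spinning sleeve 18 mm in diameter from z = 70 to 112 mm, this point at z = 92 mm, 62 mm from the lever's axis, carried by a level steel rod 10 mm thick, its top at z = 77 mm.
- lock_lever (a joint): Lock lever angle in rad: at 0 the lever points to the slide's -x (free); grows counter-clockwise seen from above, the end piece swinging away from the wheel toward the slide's -y, to a stop at 1.2 (locked). Starts from 0 to 0.3; light friction (about 0.1 N m, 2 N at the end piece), stays where it is left.
- pliers_black: Bystander, loose: combination pliers with black handles, 184 mm long, 14 mm high, lying near the front edge of the table. Origin at the centre of its underside.
- tape_roll: Bystander, loose: roll of black tape, 55 mm across, 19 mm high, lying near the front edge of the table. Origin at the centre of its underside.
- spanner_11: Bystander, loose: grey combination spanner, 145 mm long, 7 mm high, lying on the far side of the slide. Origin at the centre of its underside.
- tape_measure: Bystander, loose: yellow pocket tape measure, 64x96x37 mm, lying on the far side of the slide. Origin at the centre of its underside.
- torch: Bystander, loose: black pocket torch, 42 mm thick, 142 mm long, lying to the left by the vice. Origin at the centre of its underside.

How it is judged:
By the outcome, as a careful person would: the job done as asked, in the order asked, and still so for the second after the job is handed in, with the robot touching nothing.
It also fails if it takes over 64 s, if anything falls off the work surface, if the arm or the gripper's body presses on something with over 40 N, if the wrist force passes 120 N, or if a joint passes its speed limit or range.

### The arm

A 6-joint arm with a two-finger parallel gripper is mounted at the origin on a cart in front of the work surface, level with it; the furniture and walls round the work are solid. World frame = base frame: x ahead of the robot, y to its left, z up, the work surface at z = 0. Lengths are in mm, angles in rad, forces in N, time in s.
With the tool pointing down it reaches from about 300 to 850 mm from the base axis. Payload 4.2 kg.
Tool frame: the origin (TCP) lies on the centre line of the jaws, within the pads' length; the fingertips stand tip_reach ahead of it and the grasp point (between the pads) lies 5 mm behind it (tip_reach is the distance from the TCP to the fingertips, in mm); z points along the fingers, y is the line along which they close (so a half turn about z gives the same grasp; the last joint's range is limited). The gripper opens to 91 mm and grips with 3 to 60 N. Pads are 32 mm wide; open, the fingers measure 118 mm over their backs; the gripper's body (76 mm by 178 mm) begins 60 mm behind the grasp point.
Start: joints at [1.284, 0.32, 1.565, -0, 1.257, -0.02], TCP at [151.598, 554.671, 227.976] pointing down, gripper open.
Joint ranges: [-3.11, 3.11], [-0.84, 2.01], [0.21, 2.61], [-1.34, 4.49], [0.05, 2.63], [-2.56, 2.56]. Speed limits (rad/s): [2.57, 2.57, 3.14, 3.14, 3.14, 3.14].

### API

Orientations are given as a unit quaternion [w, x, y, z].
In Python, from rig import get_state, get_image, get_calibration, finish_job, tip_reach gives the robot as it stands.
- The arm moves only by the tool play_rows, never from a script. Its argument "rows" is a list of rows, each a list of 3 entries, a list of its own where there are three numbers: the closure, from 0 (fully open) to 1 (shut), then the shift along the world's x, y, z in m, then the turn, a rotation vector about the world's x, y, z in degrees. A call has 1 to 8 rows; each row shifts and turns the commanded pose from where the row before left it; what a row does not reach is not made up. A row lasts 1/12 s, in which the tool goes at most 41.7 mm and 7.16 degrees, less where a joint would pass 70% of its speed; a pose out of reach is approached as far as the arm can. A call is refused whole if a number of a shift passes 0.0417 or a number of a turn 7.16, either way. A call with a gripper value outside its range is refused whole. The fingers move at their own pace and stop on an object; "grip_force" is the grip in N (left out, the last holds). Time passes only in rows, so rows that do not move let the fingers close. It gives the time, the measured TCP pose, the force, the opening and the grip force at its end, in the units of the state.
- get_state(): the state, without advancing time (a new reading comes with each control period).
- get_image(name): name is "scene" or "top" or "wrist"; returns the picture (480x640x3 uint8, red, green, blue); there is no depth.
- get_calibration(name): a dict with "fx", "fy", "cx", "cy" (pixels), "R" (3x3) and "t" (3): a world point X has camera coordinates R X + t; the wrist camera has in their place "mount" (4x4, takes a point from camera to tool coordinates, whose origin is the TCP and whose axes are the flange's). Camera axes: x right, y down, z forward; pixel columns grow to the right and rows downward; lengths in mm; the calibration is good to about 2 mm. A picture is of the moment at which its call begins: read the wrist's pose just before it. get_calibration takes no time and is no camera call.
- finish_job(): hands the job in; it is judged then, once.
The state is a dict: "t": time; "qpos": joint angles; "qvel": joint speeds; "joint_torque": joint torques, N m; "tcp_pos": TCP position; "tool_rot": TCP orientation; "force": force on the tool from outside, world axes, zero at the start; "torque": the same for the moment, N m; "opening": finger opening in mm; "finger_force": force on a finger pad.
Only numpy, scipy, OpenCV 4.12 (cv2) and the standard library are available. Lean on these libraries where they do the work, as an engineer would, in place of code of your own. Each camera call takes 0.05 s, during which the arm holds its last target. There are 200 camera calls.

## Working session

There is one attempt and no reset: what is moved stays moved. The work goes in short steps, Python scripts to look and compute and a tool call to move; the robot and the scene stay as the last step left them, time stands still between calls to the robot, and variables do not carry over. Pictures are saved under pics/ and viewed, at most 10 in all, crops included, and the job is handed in when it is done.

Besides the shell and the picture viewer there is one more tool, called as name([rows], argument=value, ...), one row to a line, values as JSON. play_rows: Moves the arm, as the interface text tells. Its arguments: {"type":"object","properties":{"rows":{"type":"array","items":{"type":"array"}},"grip_force":{"type":"number"}},"required":["rows"]}

```bash
mkdir -p pics
python3 - <<'E'
from rig import *
import cv2
s=get_state();print(s, tip_reach if not callable(tip_reach) else tip_reach())
for n in("scene","top"):
    cv2.imwrite(f"pics/{n}0.png",get_image(n)[:,:,::-1]);print(n,get_calibration(n))
E
```

```text
{'t': 0.0, 'qpos': array([ 1.28400680e+00,  3.20282311e-01,  1.56566905e+00, -3.62794698e-05,
        1.25739749e+00, -2.00148198e-02]), 'qvel': array([ 0.0014814 , -0.00091439, -0.00199645,  0.00070616,  0.00172925,
        0.00148907]), 'joint_torque': array([-1.30983532e-03, -4.12462521e+01, -2.31973922e+01,  7.27866800e-02,
        4.56748833e-02, -1.23297837e-04]), 'tcp_pos': array([151.46482068, 554.19461272, 227.12964775]), 'tool_rot': array([-1.17125361e-04,  1.32986557e-01,  9.91117452e-01, -8.70419703e-04]), 'force': array([ 0.17828102, -0.51084925,  0.61654506]), 'torque': array([-0.00203947, -0.0101891 , -0.01154794]), 'finger_force': 0.0, 'opening': 91.43798863931157} 14.0
scene {'fx': 484.38548514136625, 'fy': 484.38548514136625, 'cx': 325.48875885547477, 'cy': 243.50394077343915, 'R': array([[ 0.88074571, -0.4731544 ,  0.02029555],
       [-0.28536265, -0.56440968, -0.77460304],
       [ 0.37796184,  0.67643672, -0.63212199]]), 't': array([-492.23060002,  223.7630497 ,  929.2837426 ])}
top {'fx': 518.140084233905, 'fy': 518.140084233905, 'cx': 322.14562623629104, 'cy': 237.1075243932259, 'R': array([[-0.02110761, -0.99976403, -0.00513373],
       [-0.99186509,  0.02158502, -0.12545011],
       [ 0.12553132,  0.00244402, -0.99208665]]), 't': array([  19.15335336,  544.75037719, 1195.26991794])}
```

View pics/top0.png

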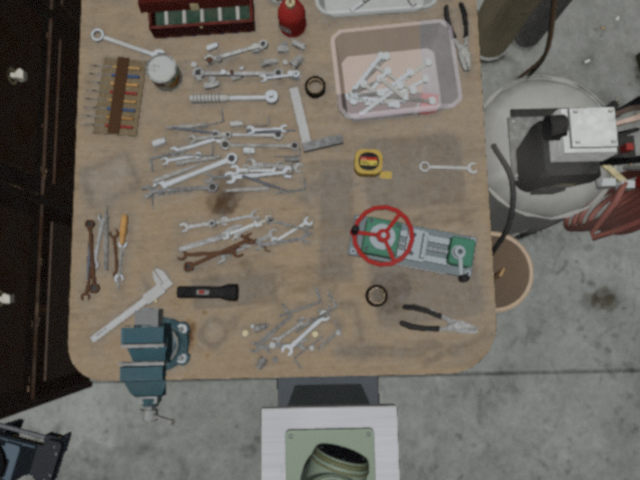

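View pics/scene0.png

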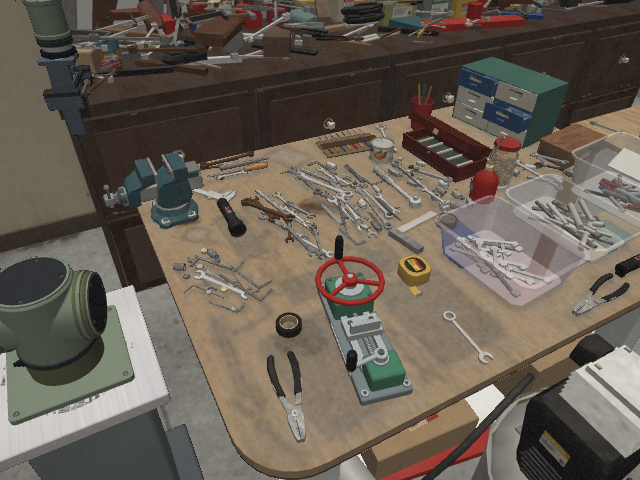

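```bash
cat > h.py <<'E'
from rig import *
import cv2, numpy as np
def ray(n,p):
    c=get_calibration(n);R,t=c["R"],c["t"]
    d=R.T@np.array([(p[0]-c["cx"])/c["fx"],(p[1]-c["cy"])/c["fy"],1]);return -R.T@t,d
def cast(n,p,z):
    o,d=ray(n,p);return (o+d*(z-o[2])/d[2])
def proj(n,X):
    c=get_calibration(n);q=c["R"]@np.array(X,float)+c["t"];return np.array([c["fx"]*q[0]/q[2]+c["cx"],c["fy"]*q[1]/q[2]+c["cy"]])
def wheel(n,im):
    a=im.astype(int);m=((a[...,0]>110)&(a[...,1]<70)&(a[...,2]<70)).astype(np.uint8)
    k=cv2.connectedComponentsWithStats(m);u,v=proj(n,(480,-130,90)).astype(int)
    b=[i for i in range(1,k[0]) if k[2][i,4]>60 and np.hypot(*(k[3][i]-[u,v]))<60]
    m=np.isin(k[1],b).astype(np.uint8)
    cs=np.vstack(cv2.findContours(m,0,2)[0])[:,0]
    P=np.array([cast(n,p,91)[:2] for p in cs],np.float32);return cv2.minEnclosingCircle(P)
E
python3 - <<'E'
from h import *
ims={n:cv2.imread(f"pics/{n}0.png")[:,:,::-1] for n in("top","scene")}
for n in ims: print(n,wheel(n,ims[n]))
a=cv2.resize(ims["top"][205:300,335:495],None,fx=4,fy=4,interpolation=2)
b=cv2.resize(ims["scene"][225:405,300:420],None,fx=3,fy=3,interpolation=2)
c=np.zeros((600,800,3),np.uint8); 
cv2.imwrite("pics/a.png",a[:,:,::-1]);cv2.imwrite("pics/b.png",b[:,:,::-1])
E
```

```text
top ((539.1259765625, -129.5844268798828), 70.06608581542969)
scene ((542.3009643554688, -128.57821655273438), 72.28582763671875)
```

View pics/a.png

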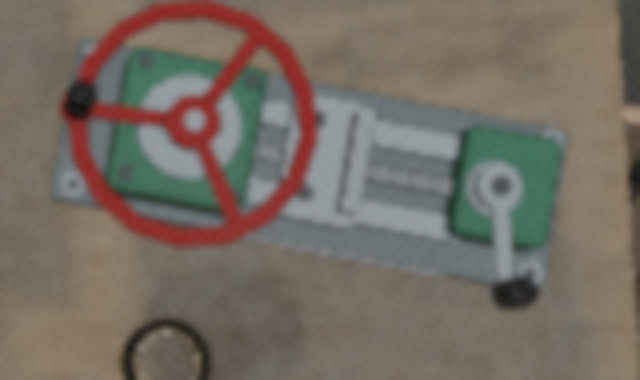

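View pics/b.png

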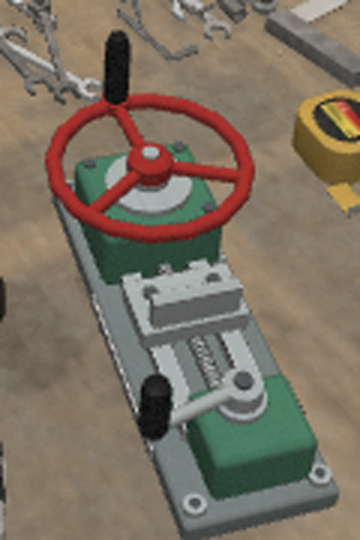

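Run:
```python
from h import *
hub=cast("top",(383.9,235.3),101)
hs=cast("scene",(300+151/3,225+153/3),101)
print("hub",hub,hs)
H=cast("top",(355.2,229.5),149); H2=cast("scene",(300+117/3,225+36/3),149);H3=cast("scene",(300+117/3,225+98/3),96)
print("handle",H,H2,H3)
pv=cast("top",(460,251.3),84);pvs=cast("scene",(300+244/3,225+380/3),84)
G=cast("top",(463.5,277),110);Gs=cast("scene",(300+155/3,225+382/3),110)
print("pivot",pv,pvs,"grip",G,Gs)
```

```text
hub [ 537.67492668 -131.26679686  101.        ] [ 542.2702624  -132.87437306  101.        ]
handle [545.4895801  -64.32033614 149.        ] [552.89194267 -63.76167659 149.        ] [552.70791011 -68.1726792   96.        ]
pivot [ 499.55531163 -304.21769446   84.        ] [ 501.84338209 -311.01368463   84.        ] grip [ 440.19264811 -301.95884695  110.        ] [ 442.80077076 -305.09809571  110.        ]
```

play_rows([
  [1, [0, 0, 0.035], [0, 0, 0]],
  [1, [0.005, -0.015, 0.03], [0, 0, 0]],
  [1, [0.017, -0.03, 0], [0, 0, 0]],
  [1, [0.017, -0.03, 0], [0, 0, 0]],
  [1, [0.017, -0.03, 0], [0, 0, 0]],
  [1, [0.017, -0.03, 0], [0, 0, 0]],
  [1, [0.017, -0.03, 0], [0, 0, 0]],
  [1, [0.017, -0.03, 0], [0, 0, 0]],
], grip_force=10)

```text
t: 0.77
tcp_pos: [258.9, 357.9, 292.6]
tool_rot: [-0.0, 0.133, 0.991, -0.0]
force: [0.5, 0.4, -0.5]
opening: 40.6
finger_force: 0.0
```

play_rows([
  [1, [0.017, -0.03, 0], [0, 0, 0]],
  [1, [0.017, -0.03, 0], [0, 0, 0]],
  [1, [0.017, -0.03, 0], [0, 0, 0]],
  [1, [0.017, -0.03, 0], [0, 0, 0]],
  [1, [0.017, -0.03, 0], [0, 0, 0]],
  [1, [0.017, -0.03, 0], [0, 0, 0]],
  [1, [0.017, -0.03, 0], [0, 0, 0]],
  [1, [0.017, -0.03, 0], [0, 0, 0]],
])

```text
t: 1.43
tcp_pos: [394.8, 118.0, 292.8]
tool_rot: [-0.0, 0.133, 0.991, 0.0]
force: [0.8, 0.7, 0.2]
opening: 0.4
finger_force: 0.0
```

play_rows([
  [1, [0.0165, -0.03, 0], [0, 0, 0]],
  [1, [0.0165, -0.03, 0], [0, 0, 0]],
  [1, [0.0165, -0.03, 0], [0, 0, 0]],
  [1, [0.0165, -0.03, 0], [0, 0, 0]],
  [1, [0.0165, -0.03, 0], [0, 0, 0]],
  [1, [0.0165, -0.03, -0.02], [0, 0, 0]],
  [1, [0, 0, -0.03], [0, 0, 0]],
  [1, [0, 0, -0.03], [0, 0, 0]],
])

```text
t: 2.1
tcp_pos: [494.6, -62.2, 212.0]
tool_rot: [0.001, 0.135, 0.991, -0.0]
force: [0.3, 0.0, -1.1]
opening: 0.4
finger_force: 0.0
```

play_rows([
  [1, [0, 0, -0.03], [0, 0, 0]],
  [1, [0, 0, -0.03], [0, 0, 0]],
  [1, [0, 0, -0.02], [0, 0, 0]],
  [1, [0, 0, -0.01], [0, 0, 0]],
  [1, [0, 0, 0], [0, 0, 0]],
])

```text
t: 2.52
tcp_pos: [491.9, -60.1, 120.7]
tool_rot: [-0.003, 0.133, 0.991, 0.0]
force: [-0.5, -0.5, 0.3]
opening: 0.5
finger_force: 0.0
```

Run:
```python
from h import *
s=get_state();print(s["tcp_pos"],s["force"])
a=get_image("top");b=get_image("scene");cv2.imwrite("pics/top1.png",a[:,:,::-1]);cv2.imwrite("pics/scene1.png",b[:,:,::-1])
cv2.imwrite("pics/c.png",np.vstack([cv2.resize(a[190:310,320:480],None,fx=2.5,fy=2.5),cv2.resize(b[205:325,270:430],None,fx=2.5,fy=2.5)])[:,:,::-1])
```

```text
[491.94462875 -60.10360897 120.72759784] [-0.48943642 -0.45159194  0.25082156]
```

View pics/c.png

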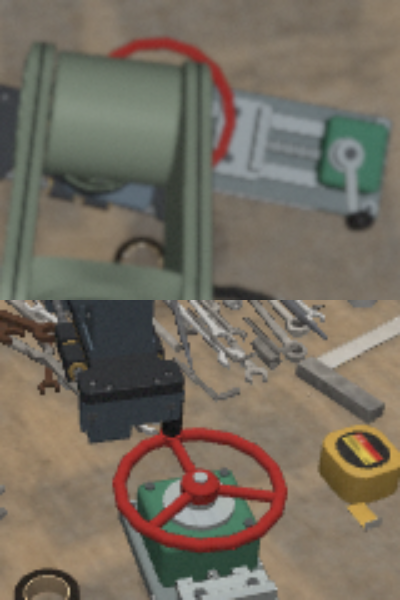

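play_rows([
  [1, [0.007, -0.003, 0.002], [0, 0, 0]],
  [1, [0.007, -0.003, 0], [0, 0, 0]],
  [1, [0.006, 0, 0], [0, 0, 0]],
  [1, [0, 0, 0], [0, 0, 0]],
])

```text
t: 2.95
tcp_pos: [516.0, -66.7, 126.0]
tool_rot: [0.002, 0.133, 0.991, 0.0]
force: [0.3, 0.1, -0.4]
opening: 0.5
finger_force: 0.0
```

play_rows([
  [1, [0.002, 0, 0], [0, 0, 0]],
  [1, [0.002, 0, 0], [0, 0, 0]],
])

```text
t: 3.12
tcp_pos: [517.6, -66.3, 125.0]
tool_rot: [-0.0, 0.133, 0.991, 0.0]
force: [-0.4, -0.2, -0.6]
opening: 0.4
finger_force: 0.0
```

play_rows([
  [1, [0.002, 0, 0], [0, 0, 0]],
  [1, [0, 0, 0], [0, 0, 0]],
])

```text
t: 3.28
tcp_pos: [519.9, -66.3, 125.0]
tool_rot: [0.0, 0.133, 0.991, 0.0]
force: [0.8, 0.8, -0.0]
opening: -0.0
finger_force: 0.0
```

play_rows([
  [1, [0.002, 0, 0], [0, 0, 0]],
  [1, [0, 0, 0], [0, 0, 0]],
])

```text
t: 3.45
tcp_pos: [521.8, -66.3, 124.9]
tool_rot: [0.0, 0.133, 0.991, 0.0]
force: [-0.4, 0.3, -0.2]
opening: 0.6
finger_force: 0.0
```

play_rows([
  [1, [0.001, 0, 0], [0, 0, 0]],
  [1, [0, 0, 0], [0, 0, 0]],
])

```text
t: 3.62
tcp_pos: [522.7, -66.3, 125.0]
tool_rot: [0.0, 0.133, 0.991, 0.0]
force: [0.3, 1.3, 0.4]
opening: 0.5
finger_force: 0.0
```

play_rows([
  [1, [0.001, 0, 0], [0, 0, 0]],
  [1, [0, 0, 0], [0, 0, 0]],
])

```text
t: 3.78
tcp_pos: [523.2, -66.3, 124.9]
tool_rot: [-0.001, 0.133, 0.991, 0.0]
force: [-0.7, 0.3, 0.6]
opening: 0.2
finger_force: 0.8
```

play_rows([
  [1, [0.001, 0, 0], [0, 0, 0]],
  [1, [0, 0, 0], [0, 0, 0]],
])

```text
t: 3.95
tcp_pos: [523.8, -66.1, 124.9]
tool_rot: [-0.001, 0.133, 0.991, 0.0]
force: [-4.0, 0.4, 2.3]
opening: 0.7
finger_force: 1.7
```

play_rows([
  [1, [0.001, 0, 0], [0, 0, 0]],
  [1, [0, 0, 0], [0, 0, 0]],
])

```text
t: 4.12
tcp_pos: [525.3, -66.2, 124.9]
tool_rot: [-0.0, 0.133, 0.991, 0.0]
force: [-3.4, 0.5, 1.4]
opening: 0.5
finger_force: 1.7
```

play_rows([
  [1, [0.001, 0, 0], [0, 0, 0]],
  [1, [0, 0, 0], [0, 0, 0]],
])

```text
t: 4.28
tcp_pos: [526.5, -66.3, 124.9]
tool_rot: [-0.0, 0.133, 0.991, 0.0]
force: [-2.6, 1.4, 1.4]
opening: 0.6
finger_force: 1.6
```

Run:
```python
import numpy as np
p=np.array([526.6,-66.3]);a=101.7
for k in range(9):
    o=[]
    n=8
    for i in range(n):
        a-=5 if k<8 else 4
        q=np.array([540,-131])+66*np.array([np.cos(np.radians(a)),np.sin(np.radians(a))]);d=np.round((q-p)/1e3,4);p=p+d*1e3
        o.append([1,[float(d[0]),float(d[1]),0],[0,0,0]])
    print(round(a,1),p,o)
```

```text
61.7 [571.3 -72.9] [[1, [0.0057, 0.0008, 0], [0, 0, 0]], [1, [0.0057, 0.0005, 0], [0, 0, 0]], [1, [0.0058, -0.0001, 0], [0, 0, 0]], [1, [0.0057, -0.0006, 0], [0, 0, 0]], [1, [0.0057, -0.0011, 0], [0, 0, 0]], [1, [0.0055, -0.0015, 0], [0, 0, 0]], [1, [0.0054, -0.0021, 0], [0, 0, 0]], [1, [0.0052, -0.0025, 0], [0, 0, 0]]]
21.7 [ 601.3 -106.6] [[1, [0.0049, -0.0029, 0], [0, 0, 0]], [1, [0.0047, -0.0034, 0], [0, 0, 0]], [1, [0.0044, -0.0038, 0], [0, 0, 0]], [1, [0.004, -0.0041, 0], [0, 0, 0]], [1, [0.0036, -0.0045, 0], [0, 0, 0]], [1, [0.0033, -0.0047, 0], [0, 0, 0]], [1, [0.0028, -0.005, 0], [0, 0, 0]], [1, [0.0023, -0.0053, 0], [0, 0, 0]]]
-18.3 [ 602.7 -151.7] [[1, [0.0019, -0.0054, 0], [0, 0, 0]], [1, [0.0014, -0.0056, 0], [0, 0, 0]], [1, [0.0009, -0.0057, 0], [0, 0, 0]], [1, [0.0005, -0.0057, 0], [0, 0, 0]], [1, [-0.0001, -0.0058, 0], [0, 0, 0]], [1, [-0.0006, -0.0057, 0], [0, 0, 0]], [1, [-0.0011, -0.0057, 0], [0, 0, 0]], [1, [-0.0015, -0.0055, 0], [0, 0, 0]]]
-58.3 [ 574.7 -187.2] [[1, [-0.0021, -0.0054, 0], [0, 0, 0]], [1, [-0.0025, -0.0052, 0], [0, 0, 0]], [1, [-0.0029, -0.0049,
[... 1127 characters left out ...]
0009, 0.0057, 0], [0, 0, 0]], [1, [-0.0005, 0.0057, 0], [0, 0, 0]]]
-218.3 [488.2 -90.1] [[1, [0.0001, 0.0058, 0], [0, 0, 0]], [1, [0.0006, 0.0057, 0], [0, 0, 0]], [1, [0.0011, 0.0057, 0], [0, 0, 0]], [1, [0.0015, 0.0055, 0], [0, 0, 0]], [1, [0.0021, 0.0054, 0], [0, 0, 0]], [1, [0.0025, 0.0052, 0], [0, 0, 0]], [1, [0.0029, 0.0049, 0], [0, 0, 0]], [1, [0.0034, 0.0047, 0], [0, 0, 0]]]
-250.3 [517.8 -68.9] [[1, [0.003, 0.0035, 0], [0, 0, 0]], [1, [0.0032, 0.0033, 0], [0, 0, 0]], [1, [0.0034, 0.0031, 0], [0, 0, 0]], [1, [0.0037, 0.0028, 0], [0, 0, 0]], [1, [0.0038, 0.0026, 0], [0, 0, 0]], [1, [0.004, 0.0022, 0], [0, 0, 0]], [1, [0.0042, 0.002, 0], [0, 0, 0]], [1, [0.0043, 0.0017, 0], [0, 0, 0]]]
```

play_rows([
  [1, [0.0055, 0.001, 0], [0, 0, 0]],
  [1, [0.006, 0.0005, 0], [0, 0, 0]],
  [1, [0.006, 0, 0], [0, 0, 0]],
  [1, [0.0055, -0.0005, 0], [0, 0, 0]],
  [1, [0.0055, -0.001, 0], [0, 0, 0]],
  [1, [0.0055, -0.0015, 0], [0, 0, 0]],
  [1, [0.0055, -0.002, 0], [0, 0, 0]],
  [1, [0.005, -0.003, 0], [0, 0, 0]],
])

```text
t: 4.95
tcp_pos: [571.5, -72.8, 124.8]
tool_rot: [-0.0, 0.133, 0.991, 0.0]
force: [-5.0, 0.8, 0.6]
opening: 0.3
finger_force: 2.5
```

play_rows([
  [1, [0.005, -0.003, 0], [0, 0, 0]],
  [1, [0.0045, -0.0035, 0], [0, 0, 0]],
  [1, [0.0045, -0.004, 0], [0, 0, 0]],
  [1, [0.004, -0.004, 0], [0, 0, 0]],
  [1, [0.0035, -0.0045, 0], [0, 0, 0]],
  [1, [0.0035, -0.0045, 0], [0, 0, 0]],
  [1, [0.003, -0.005, 0], [0, 0, 0]],
  [1, [0.002, -0.005, 0], [0, 0, 0]],
])

```text
t: 5.62
tcp_pos: [602.1, -106.8, 125.1]
tool_rot: [0.001, 0.133, 0.991, 0.0]
force: [-0.6, 3.2, -1.3]
opening: 0.5
finger_force: 1.8
```

Going well; command is now about (601.1, -106.3).

play_rows([
  [1, [0.002, -0.0055, 0], [0, 0, 0]],
  [1, [0.0015, -0.0055, 0], [0, 0, 0]],
  [1, [0.001, -0.0055, 0], [0, 0, 0]],
  [1, [0.0005, -0.006, 0], [0, 0, 0]],
  [1, [0, -0.006, 0], [0, 0, 0]],
  [1, [-0.0005, -0.0055, 0], [0, 0, 0]],
  [1, [-0.001, -0.0055, 0], [0, 0, 0]],
  [1, [-0.002, -0.0055, 0], [0, 0, 0]],
])

```text
t: 6.28
tcp_pos: [602.6, -151.8, 125.2]
tool_rot: [0.0, 0.133, 0.991, 0.0]
force: [0.7, 3.7, -0.2]
opening: 0.5
finger_force: 2.2
```

play_rows([
  [1, [-0.002, -0.0055, 0], [0, 0, 0]],
  [1, [-0.0025, -0.005, 0], [0, 0, 0]],
  [1, [-0.003, -0.005, 0], [0, 0, 0]],
  [1, [-0.0035, -0.005, 0], [0, 0, 0]],
  [1, [-0.004, -0.0045, 0], [0, 0, 0]],
  [1, [-0.004, -0.004, 0], [0, 0, 0]],
  [1, [-0.0045, -0.0035, 0], [0, 0, 0]],
  [1, [-0.0045, -0.0035, 0], [0, 0, 0]],
])

```text
t: 6.95
tcp_pos: [575.2, -188.3, 125.4]
tool_rot: [0.001, 0.133, 0.991, -0.001]
force: [3.9, 1.7, -1.1]
opening: 0.8
finger_force: 1.8
```

play_rows([
  [1, [-0.005, -0.003, 0], [0, 0, 0]],
  [1, [-0.0055, -0.0025, 0], [0, 0, 0]],
  [1, [-0.0055, -0.002, 0], [0, 0, 0]],
  [1, [-0.0055, -0.0015, 0], [0, 0, 0]],
  [1, [-0.0055, -0.001, 0], [0, 0, 0]],
  [1, [-0.0055, -0.0005, 0], [0, 0, 0]],
  [1, [-0.006, 0, 0], [0, 0, 0]],
  [1, [-0.0055, 0.0005, 0], [0, 0, 0]],
])

```text
t: 7.62
tcp_pos: [530.3, -197.2, 125.2]
tool_rot: [0.0, 0.133, 0.991, 0.0]
force: [3.7, -0.1, 0.7]
opening: 0.4
finger_force: 2.0
```

play_rows([
  [1, [-0.0055, 0.001, 0], [0, 0, 0]],
  [1, [-0.0055, 0.002, 0], [0, 0, 0]],
  [1, [-0.0055, 0.002, 0], [0, 0, 0]],
  [1, [-0.005, 0.0025, 0], [0, 0, 0]],
  [1, [-0.005, 0.003, 0], [0, 0, 0]],
  [1, [-0.005, 0.0035, 0], [0, 0, 0]],
  [1, [-0.0045, 0.004, 0], [0, 0, 0]],
  [1, [-0.004, 0.0045, 0], [0, 0, 0]],
])

```text
t: 8.28
tcp_pos: [488.7, -174.6, 124.5]
tool_rot: [-0.002, 0.133, 0.991, -0.0]
force: [-0.9, -2.9, -0.9]
opening: 0.6
finger_force: 1.8
```

play_rows([
  [1, [-0.0035, 0.0045, 0], [0, 0, 0]],
  [1, [-0.0035, 0.0045, 0], [0, 0, 0]],
  [1, [-0.003, 0.005, 0], [0, 0, 0]],
  [1, [-0.0025, 0.0055, 0], [0, 0, 0]],
  [1, [-0.002, 0.0055, 0], [0, 0, 0]],
  [1, [-0.001, 0.0055, 0], [0, 0, 0]],
  [1, [-0.001, 0.0055, 0], [0, 0, 0]],
  [1, [-0.0005, 0.006, 0], [0, 0, 0]],
])

```text
t: 8.95
tcp_pos: [473.4, -132.2, 124.9]
tool_rot: [-0.0, 0.133, 0.991, 0.0]
force: [-0.6, -3.4, -3.0]
opening: 0.6
finger_force: 1.8
```

play_rows([
  [1, [0, 0.006, 0], [0, 0, 0]],
  [1, [0.0005, 0.0055, 0], [0, 0, 0]],
  [1, [0.001, 0.0055, 0], [0, 0, 0]],
  [1, [0.0015, 0.0055, 0], [0, 0, 0]],
  [1, [0.002, 0.0055, 0], [0, 0, 0]],
  [1, [0.0025, 0.005, 0], [0, 0, 0]],
  [1, [0.003, 0.005, 0], [0, 0, 0]],
  [1, [0.003, 0.004, 0], [0, 0, 0]],
])

```text
t: 9.62
tcp_pos: [487.5, -90.5, 125.1]
tool_rot: [0.0, 0.133, 0.991, -0.0]
force: [-0.7, -5.9, -1.2]
opening: 0.3
finger_force: 2.9
```

play_rows([
  [1, [0.004, 0.005, 0], [0, 0, 0]],
  [1, [0.004, 0.004, 0], [0, 0, 0]],
  [1, [0.004, 0.004, 0], [0, 0, 0]],
  [1, [0.004, 0.0035, 0], [0, 0, 0]],
  [1, [0.0045, 0.003, 0], [0, 0, 0]],
  [1, [0.004, 0.0025, 0], [0, 0, 0]],
  [1, [0.004, 0.0015, 0], [0, 0, 0]],
  [1, [0.002, 0.001, 0], [0, 0, 0]],
])

```text
t: 10.28
tcp_pos: [517.9, -65.6, 124.8]
tool_rot: [-0.0, 0.133, 0.991, 0.0]
force: [-2.8, 0.2, 1.6]
opening: 0.7
finger_force: 1.7
```

play_rows([
  [1, [0.001, 0, 0], [0, 0, 0]],
  [1, [0, 0, 0], [0, 0, 0]],
])

```text
t: 10.45
tcp_pos: [518.8, -66.0, 124.8]
tool_rot: [-0.0, 0.133, 0.991, 0.0]
force: [-2.7, 1.6, -0.7]
opening: 0.2
finger_force: 1.2
```

play_rows([
  [1, [0.0015, 0, 0], [0, 0, 0]],
  [1, [0.0015, 0, 0], [0, 0, 0]],
  [1, [0.001, 0, 0], [0, 0, 0]],
  [1, [0, 0, 0], [0, 0, 0]],
])

```text
t: 10.78
tcp_pos: [522.7, -66.4, 124.8]
tool_rot: [-0.0, 0.133, 0.991, 0.0]
force: [-2.6, 1.2, -0.9]
opening: 0.6
finger_force: 1.4
```

play_rows([
  [1, [0, 0, 0], [0, 0, 0]],
])

```text
t: 10.87
tcp_pos: [522.7, -66.4, 124.8]
tool_rot: [0.0, 0.133, 0.991, 0.0]
force: [-2.5, 1.3, -1.5]
opening: 0.4
finger_force: 1.3
```

play_rows([
  [1, [0.0008, 0, 0], [0, 0, 0]],
  [1, [0, 0, 0], [0, 0, 0]],
])

```text
t: 11.03
tcp_pos: [523.3, -66.4, 124.9]
tool_rot: [-0.0, 0.133, 0.991, 0.0]
force: [-2.3, 0.7, -1.6]
opening: 0.2
finger_force: 1.5
```

play_rows([
  [1, [-0.005, 0, 0], [0, 0, 0]],
  [1, [-0.02, 0.002, 0], [0, 0, 0]],
  [1, [-0.02, 0.002, 0.02], [0, 0, 0]],
  [1, [-0.03, 0, 0.04], [0, 0, 0]],
  [1, [-0.04, 0, 0.04], [0, 0, 0]],
  [1, [-0.04, 0, 0.04], [0, 0, 0]],
  [1, [-0.03, 0, 0.02], [0, 0, 0]],
  [1, [0, 0, 0], [0, 0, 0]],
])

```text
t: 11.7
tcp_pos: [363.0, -62.7, 262.0]
tool_rot: [0.005, 0.133, 0.991, -0.001]
force: [0.1, 0.1, -0.5]
opening: 0.3
finger_force: 0.0
```

Run:
```python
from h import *
s=get_state();print(s["tcp_pos"],s["force"])
a=get_image("top");b=get_image("scene");cv2.imwrite("pics/top2.png",a[:,:,::-1]);cv2.imwrite("pics/scene2.png",b[:,:,::-1])
a0=cv2.imread("pics/top0.png")[:,:,::-1];b0=cv2.imread("pics/scene0.png")[:,:,::-1]
A=np.hstack([i[205:265,340:420] for i in(a0,a)]);B=np.hstack([i[225:315,300:400] for i in(b0,b)])
A=cv2.resize(A,(600,225));B=cv2.resize(B,(600,270));cv2.imwrite("pics/d.png",np.vstack([A,B])[:,:,::-1])
```

```text
[362.98391227 -62.74880449 262.00621798] [ 0.13747965  0.12468151 -0.46119457]
```

View pics/d.png

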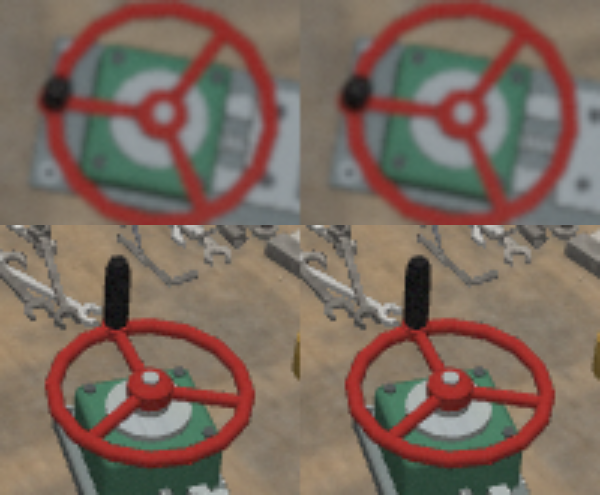

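The handle and the spokes look the same before (left) and after (right) in both views. I'll measure what is left at subpixel level.

Run:
```python
from h import *
L=lambda f:cv2.cvtColor(cv2.imread(f"pics/{f}.png"),cv2.COLOR_BGR2GRAY).astype(np.float32)
for n,x in(("scene",(331,232,16,28)),("top",(347,222,16,16))):
    u,v,w,h=x;A,B=[L(n+k)for k in"02"]
    c=lambda I:(lambda W:(np.sum(W*np.arange(w))/W.sum(),np.sum(W*np.arange(h)[:,None])/W.sum()))(np.clip(70-I[v:v+h,u:u+w],0,70))
    print(n,"centroid shift",np.subtract(c(B),c(A)))
    p=(547,-66,130);print("per deg cw",proj(n,(540+66*np.cos(np.radians(81.5)),-131+66*np.sin(np.radians(81.5)),130))-proj(n,(540+66*np.cos(np.radians(82.5)),-131+66*np.sin(np.radians(82.5)),130)))
# rotation by ECC over wheel (rectified to z=95)
for n in("scene","top"):
    src=np.array([proj(n,(540+dx,-131+dy,93)) for dx,dy in((90,90),(90,-90),(-90,-90),(-90,90))],np.float32)
    M=cv2.getPerspectiveTransform(src,np.float32([[0,0],[360,0],[360,360],[0,360]]))
    im=[cv2.warpPerspective(cv2.imread(f"pics/{n}{k}.png").astype(np.float32),M,(360,360)) for k in"02"]
    im=[np.clip(i[...,2]-i[...,1],0,255) for i in im]
    mask=np.zeros((360,360),np.uint8);cv2.circle(mask,(180,180),122,255,-1);cv2.circle(mask,(180,180),40,0,-1)
    cc,W=cv2.findTransformECC(im[0],im[1],np.eye(2,3,dtype=np.float32),cv2.MOTION_EUCLIDEAN,(3,200,1e-7),mask,3)
    print(n,cc,"rot deg (image cw +)",np.degrees(np.arctan2(W[1,0],W[0,0])))
```

```text
scene centroid shift [ 0.03300962 -0.20477943]
per deg cw [ 0.51420896 -0.11320697]
top centroid shift [-0.00082859 -0.03809786]
per deg cw [ 0.05800707 -0.51703057]
scene 0.9990165808860363 rot deg (image cw +) 0.10519127
top 0.9986173197927817 rot deg (image cw +) 0.13729142
```

play_rows([
  [1, [0.0125, -0.033, 0], [0, 0, 0]],
  [1, [0.0125, -0.033, 0], [0, 0, 0]],
  [1, [0.0125, -0.033, 0], [0, 0, 0]],
  [1, [0.0125, -0.033, 0], [0, 0, 0]],
  [1, [0.0125, -0.033, 0], [0, 0, 0]],
  [1, [0.0125, -0.033, 0], [0, 0, 0]],
  [1, [0, 0, -0.03], [0, 0, 0]],
  [1, [0, 0, -0.03], [0, 0, 0]],
])

```text
t: 12.47
tcp_pos: [442.3, -263.5, 195.9]
tool_rot: [0.002, 0.134, 0.991, -0.001]
force: [0.2, -0.6, -1.2]
opening: 0.6
finger_force: 0.0
```

play_rows([
  [1, [0, 0, -0.03], [0, 0, 0]],
  [1, [0, 0, -0.03], [0, 0, 0]],
  [1, [0, 0, 0], [0, 0, 0]],
])

```text
t: 12.72
tcp_pos: [436.8, -258.6, 130.5]
tool_rot: [-0.006, 0.133, 0.991, 0.003]
force: [-0.8, 1.1, -0.8]
opening: 0.3
finger_force: 0.0
```

play_rows([
  [1, [0, 0, -0.015], [0, 0, 0]],
  [1, [0, 0, -0.015], [0, 0, 0]],
  [1, [0, 0, 0], [0, 0, 0]],
  [1, [0, 0, 0], [0, 0, 0]],
])

```text
t: 13.05
tcp_pos: [440.2, -260.6, 107.3]
tool_rot: [-0.0, 0.133, 0.991, 0.0]
force: [-0.8, -0.0, 0.6]
opening: 0.7
finger_force: 0.0
```

Run:
```python
from h import *
s=get_state();print(s["tcp_pos"],s["force"])
b=get_image("scene");cv2.imwrite("pics/e.png",cv2.resize(b[200:400,270:430],(640,800))[:600,:,::-1] if 0 else cv2.resize(b[220:400,280:440],(533,600))[:,:,::-1])
```

```text
[ 440.18945361 -260.64145594  107.34255773] [-0.80412962 -0.02637081  0.60698466]
```

View pics/e.png

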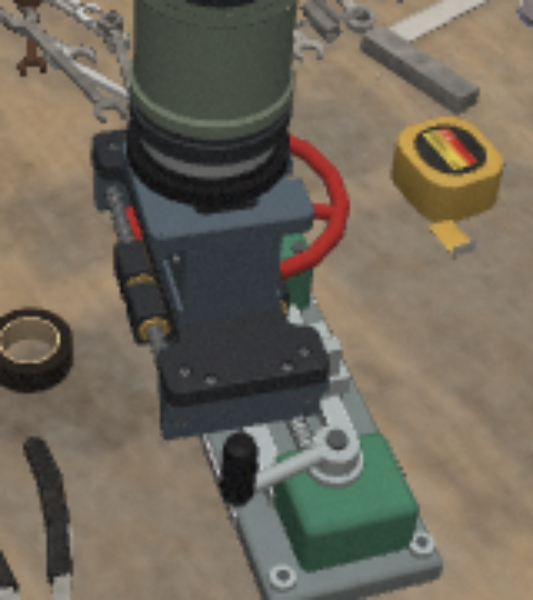

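play_rows([
  [1, [0.002, -0.004, -0.009], [0, 0, 0]],
  [1, [0.002, -0.005, 0], [0, 0, 0]],
  [1, [0, -0.005, 0], [0, 0, 0]],
  [1, [0, -0.002, 0], [0, 0, 0]],
])

```text
t: 13.43
tcp_pos: [444.0, -277.5, 98.6]
tool_rot: [0.001, 0.133, 0.991, -0.0]
force: [-0.6, -0.1, -0.3]
opening: 0.3
finger_force: 0.0
```

play_rows([
  [1, [0, -0.002, 0], [0, 0, 0]],
  [1, [0, -0.003, 0], [0, 0, 0]],
  [1, [0, -0.003, 0], [0, 0, 0]],
])

```text
t: 13.68
tcp_pos: [443.4, -284.6, 98.4]
tool_rot: [0.0, 0.133, 0.991, 0.0]
force: [-0.2, -0.7, -0.1]
opening: 0.3
finger_force: 0.0
```

play_rows([
  [1, [-0.001, -0.003, 0], [0, 0, 0]],
  [1, [-0.001, -0.003, 0], [0, 0, 0]],
  [1, [-0.001, -0.003, 0], [0, 0, 0]],
])

```text
t: 13.93
tcp_pos: [440.5, -293.2, 98.3]
tool_rot: [0.0, 0.133, 0.991, 0.0]
force: [1.3, 1.6, 0.5]
opening: 0.8
finger_force: 1.1
```

play_rows([
  [1, [-0.001, -0.004, 0], [0, 0, 0]],
  [1, [-0.001, -0.004, 0], [0, 0, 0]],
  [1, [0, -0.004, 0], [0, 0, 0]],
  [1, [0, -0.004, 0], [0, 0, 0]],
  [1, [0, -0.004, 0], [0, 0, 0]],
  [1, [0.001, -0.004, 0], [0, 0, 0]],
])

```text
t: 14.43
tcp_pos: [439.4, -317.6, 98.3]
tool_rot: [-0.0, 0.133, 0.991, 0.0]
force: [0.6, 2.7, 1.3]
opening: 0.6
finger_force: 1.6
```

play_rows([
  [1, [0.001, -0.004, 0], [0, 0, 0]],
  [1, [0.001, -0.004, 0], [0, 0, 0]],
  [1, [0.002, -0.003, 0], [0, 0, 0]],
  [1, [0.001, -0.002, 0], [0, 0, 0]],
])

```text
t: 14.77
tcp_pos: [444.4, -330.9, 98.1]
tool_rot: [-0.0, 0.133, 0.991, -0.0]
force: [-0.4, 1.8, 1.4]
opening: 0.5
finger_force: 1.0
```

Now small steps until the stop.

play_rows([
  [1, [0.001, -0.002, 0], [0, 0, 0]],
  [1, [0.001, -0.002, 0], [0, 0, 0]],
  [1, [0.001, -0.002, 0], [0, 0, 0]],
])

```text
t: 15.02
tcp_pos: [447.2, -336.5, 98.1]
tool_rot: [-0.0, 0.133, 0.991, 0.0]
force: [-1.5, 1.5, 0.1]
opening: 0.2
finger_force: 0.9
```

play_rows([
  [1, [0.001, -0.002, 0], [0, 0, 0]],
  [1, [0.0005, -0.001, 0], [0, 0, 0]],
])

```text
t: 15.18
tcp_pos: [447.7, -338.6, 97.9]
tool_rot: [-0.002, 0.133, 0.991, 0.001]
force: [-5.6, 5.2, 2.3]
opening: 0.2
finger_force: 3.3
```

play_rows([
  [1, [0.0005, -0.001, 0], [0, 0, 0]],
  [1, [0.0005, -0.001, 0], [0, 0, 0]],
])

```text
t: 15.35
tcp_pos: [447.3, -339.6, 97.8]
tool_rot: [-0.003, 0.133, 0.991, 0.002]
force: [-8.5, 6.3, 5.8]
opening: 0.4
finger_force: 5.1
```

play_rows([
  [1, [-0.004, 0.004, 0], [0, 0, 0]],
  [1, [-0.01, 0.01, 0], [0, 0, 0]],
  [1, [-0.02, 0.01, 0.01], [0, 0, 0]],
  [1, [-0.03, 0.01, 0.04], [0, 0, 0]],
  [1, [-0.03, 0.02, 0.04], [0, 0, 0]],
  [1, [-0.03, 0.04, 0.04], [0, 0, 0]],
  [1, [0, 0.04, 0.04], [0, 0, 0]],
  [1, [0, 0.04, 0], [0, 0, 0]],
])

```text
t: 16.02
tcp_pos: [351.4, -200.7, 233.0]
tool_rot: [0.007, 0.135, 0.991, -0.003]
force: [1.4, 0.4, 0.4]
opening: 0.7
finger_force: 0.0
```

play_rows([
  [1, [0, 0.04, 0], [0, 0, 0]],
  [1, [0, 0.04, 0], [0, 0, 0]],
  [1, [0, 0.04, 0], [0, 0, 0]],
  [1, [0, 0.04, 0], [0, 0, 0]],
  [1, [0, 0, 0], [0, 0, 0]],
  [1, [0, 0, 0], [0, 0, 0]],
])

```text
t: 16.52
tcp_pos: [349.4, -36.7, 227.9]
tool_rot: [0.002, 0.13, 0.992, -0.0]
force: [-0.1, -0.6, 0.2]
opening: 0.6
finger_force: 0.0
```

Run:
```python
from h import *
s=get_state();print(s["tcp_pos"],s["force"])
a=get_image("top");b=get_image("scene");cv2.imwrite("pics/top3.png",a[:,:,::-1]);cv2.imwrite("pics/scene3.png",b[:,:,::-1])
cv2.imwrite("pics/f.png",np.hstack([cv2.resize(a[190:340,330:490],(430,400)),cv2.resize(b[225:405,280:430],(333,400))])[:,:,::-1])
L=lambda f:cv2.cvtColor(cv2.imread(f"pics/{f}.png"),cv2.COLOR_BGR2GRAY).astype(np.float32)
for n,(u,v,w,h) in(("scene",(331,232,16,28)),("top",(347,222,16,16))):
    A,B=[L(n+k)for k in"03"]
    c=lambda I:(lambda W:(np.sum(W*np.arange(w))/W.sum(),np.sum(W*np.arange(h)[:,None])/W.sum()))(np.clip(70-I[v:v+h,u:u+w],0,70))
    print(n,np.subtract(c(B),c(A)))
t=np.radians(167.4+68.75);print("expected grip top", [proj(n,(500.5+62*np.cos(t),-307.5+62*np.sin(t),110)) for n in("top","scene")])
```

```text
[349.4187463  -36.69766917 227.88573713] [-0.1317797  -0.56721194  0.18344211]
scene [ 0.04730188 -0.17924989]
top [-0.02058145 -0.05102126]
expected grip top [array([488.70131638, 264.75415048]), array([380.61754929, 370.67631604])]
```

View pics/f.png

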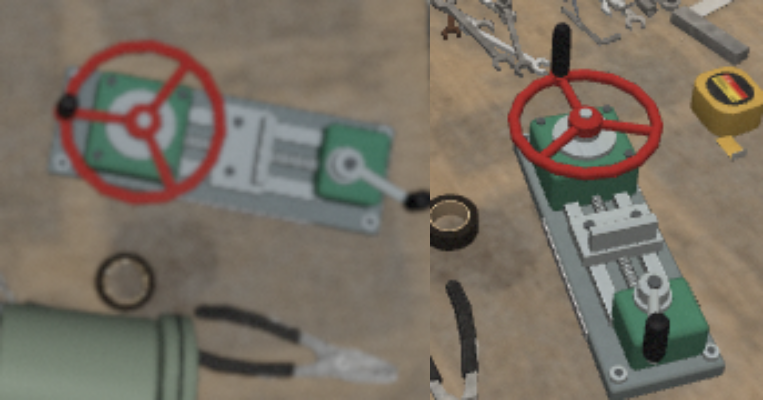

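```bash
python3 -c "
from rig import *;print(finish_job())"
```

```text
the job is handed in; nothing more can be done
None
```

I turned the hand wheel clockwise through one full turn, with the handle back at its start to within about 0.2° by the cameras. I then pushed the lock lever round until it stalled firmly at its stop, and handed the job in at about 17 s with the arm clear; no verdict was shown.

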